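# Feed one specimen plate from the spring magazine down the chute

### The arm

A 6-joint arm with a two-finger parallel gripper is mounted at the origin on a cart in front of the work surface, level with it; the furniture and walls round the work are solid. World frame = base frame: x ahead of the robot, y to its left, z up, the work surface at z = 0. Lengths are in mm, angles in rad, forces in N, time in s.
With the tool pointing down it reaches from about 350 to 850 mm from the base axis. Payload 8.1 kg.
Tool frame: the origin (TCP) lies at the very end of the fingers, on their centre line; the grasp point (between the pads) lies 19 mm behind it; z points along the fingers, x is the direction in which the jaws open and shut, and the axes are right-handed (so a half turn about z gives the same grasp; the last joint's range is limited). The gripper opens to 85 mm and grips with 20 to 120 N. Pads are 22 mm wide; open, the fingers measure 114 mm over their backs; the gripper's body (76 mm by 85 mm) begins 54 mm behind the grasp point. The pads swing forward as they close: fully open they stand 13 mm farther back than shut.
Start: joints at [-1.224, 0.13, 1.488, -0, 1.523, -0.085], TCP at [251.124, -544.924, 231.292] pointing down, gripper open.
Joint ranges: [-2.96, 2.96], [-0.89, 2.26], [0.02, 2.5], [-1.34, 4.48], [0, 2.73], [-2.66, 2.66]. Speed limits (rad/s): [2.39, 2.39, 2.79, 3.14, 3.14, 3.14].

### API

Orientations are given as a rotation vector (axis times angle).
In Python, from workcell import env, snapshot, job_done gives the robot as it stands. The module is installed in compiled form; this text tells all that it offers.
- The arm moves only by the shell command python3 -m creep 'ROWS'. ROWS is a JSON object of lists of equal length, an entry for each row: "grip": the closure, from 0 (fully open) to 1 (shut); "delta_pos": the shift along the world's x, y, z in units of 30 mm (1.0 is 30 mm), a list of three; "dr": the turn, a rotation vector about the world's x, y, z in units of 6 degrees (1.0 is 6 degrees), a list of three. In form: {"grip": [grip, ...], "delta_pos": [[dx, dy, dz], ...], "dr": [[rx, ry, rz], ...]}. A call has 1 to 10 rows; each row is the pose to reach, as a shift and turn from the pose measured when the call began; what a row does not reach only later rows make up. A row lasts 1/8 s, in which the tool goes at most 62.5 mm and 10.7 degrees, less where a joint would pass 70% of its speed; a pose out of reach is approached as far as the arm can. A call with a gripper value outside its range is refused whole. The fingers move at their own pace and stop on an object; the grip force is fixed at half the most. Time passes only in rows, so rows that repeat a pose let the fingers close. It gives the time, the measured TCP pose, the force and the opening at its end, in the units of the state.
- env.sense(): the state, without advancing time (a new reading comes with each control period).
- snapshot(name): name is "scene" or "top" or "wrist"; returns a dict with "img" (400x640x3 uint8, red, green, blue), "depth" (400x640 float32, mm along the optical axis (not along the pixel's ray), 0 where there is no reading), "camera_matrix" (3x3 intrinsics, pixels), "R" (3x3) and "t" (3): a world point X has camera coordinates R X + t; the wrist camera has in their place "T_tool_cam" (4x4, takes a point from camera to tool coordinates, whose origin is the TCP and whose axes are the tool frame's). Camera axes: x right, y down, z forward; pixel columns grow to the right and rows downward; lengths in mm; the calibration is good to about 2 mm. A picture is of the moment at which its call begins: read the wrist's pose just before it.
- job_done(): hands the job in, once; it reports no verdict.
The state is a dict: "clock": time; "joints": joint angles; "joint_vel": joint speeds; "joint_torque": joint torques, N m; "ee_pos": TCP position; "tool_rot": TCP orientation; "ft_force": force on the tool from outside, world axes, zero at the start; "moment": the same for the moment, N m; "finger_gap": finger opening in mm.
Only numpy, scipy, OpenCV 4.12 (cv2) and the standard library are available. Lean on these libraries where they do the work, as an engineer would, in place of code of your own. Each camera call takes 0.05 s, during which the arm holds its last target. There are 200 camera calls.

### The job

Slide the clear cover of the plate dispenser back, then press lightly on the top plate of the spring-loaded stack and slide it forward over the ledge so that it drops into the chute and comes to lie flat against the stop at the bottom, wells upward. Feed that one plate only, press no harder than the plate needs, then slide the cover fully shut again and leave the things round about where they are.

Things in the scene. Friction and masses are not known exactly. Their poses are not given: they have to be found in the camera images.
- dispenser: Bench dispenser of bare aluminium and steel, fixed, 290 mm long, 92 mm wide, 98 mm high without the knob, on levelling feet: its origin, under the centre of its plate magazine, lies 7 to 12 mm above the worktop, and all heights here count from that origin. x points away from the chute, to the end where the cover parks; plates leave along -x. Cover rails, x = -42 to 135 mm, are 98 mm high, 69 mm apart.
- magazine (a point): Centre of the magazine, 84 mm above the dispenser's origin, level with the top face of the top plate: a well 69 mm (x) by 63 mm (y) with four loose plates on a spring follower. Its back wall, x = 34.5 mm, is 88 mm high, so no finger fits behind a plate. Held by the lips, the top plate slips under a finger that presses under 6 N; at 7 N it comes along and the front wall keeps the next one back.
- lips (a point): Middle of the opening between the two steel lips that hold the stack down: lips along both sides, x = -8 to 40 mm, underside at 84, top at 88 mm, 51 mm apart (y). The spring presses the top plate up against them with about 6.5 N: it sinks only when pressed harder, then easily (0.3 N per mm, 20 mm deep). When it has left, the stack rises 6 mm.
- ledge (a point): Middle of the outer edge of the ledge, which is the top of the magazine's front wall (6 mm thick): 76.8 mm above and 40.5 mm ahead (-x) of the dispenser's origin. A top plate sunk by less than 1.2 mm slides out over it (0.3 to 0.8 mm is best); sunk deeper, it butts against the wall and jams. Axes as the dispenser.
- chute_stop (a point): Foot of the upturned stop at the lower end of the chute floor, 142 mm ahead (-x) and 22 mm above the dispenser's origin. The floor, 112 mm long and 66 mm wide, begins 7 mm below the ledge and falls at 25 degrees; sides and stop are 14 mm high. Let go, a plate tips in by itself once its centre is some 8 mm past the ledge, and slides down to the stop; a finger that stays on it is pinched.
- cover (a joint): Clear sliding cover over the magazine, 86 x 73 x 4 mm, its top 94 mm above the dispenser's origin: 0 = shut, 0.088 = pushed fully back along the dispenser's +x; a stop at either end. It stays where it is left; sliding it takes about 2 N.
- cover_knob (a point): Black knob in the middle of the cover, 17 mm in diameter, 28 mm high above the cover; this point is on its axis 14 mm above the cover's top (108 mm above the dispenser's origin). It moves with the cover. Shut, it stands over the magazine's centre.
- top_plate (a point): Centre (half-way up) of the top plate of the stack, the one to feed: bare steel, 66 mm (x) by 60 mm (y) by 6 mm, about 190 g, six engraved rings (wells) on its sand-blasted upper face, which a fingertip grips well; the underside is polished. Its axes start parallel to the dispenser's.
- plate_1: The same top plate; origin at the centre of its underside, z out of the face with the wells.
- next_plate (a point): Centre (half-way up) of the second plate of the stack, alike; it must stay in the magazine, as must the two below it.
- plate_2: The second plate; origin at the centre of its underside.
- jar: Clear screw jar, 48 mm in diameter, 64 mm high, on the dispenser's mat, beside it; bystander. Origin under its centre.
- amber_jar: Squat amber jar with a gold lid, 39 mm in diameter, 64 mm high, on the dispenser's mat, beside it; bystander. Origin under its centre.
- dropper: Small plastic dropper bottle, 27 mm in diameter, 88 mm high, on the dispenser's mat, beside it; bystander. Origin under its centre.
- tweezers: Steel forceps lying flat, 128 mm long along their y, on the dispenser's mat, beside it; bystander. Origin under their centre.
- small_beaker: Small glass beaker, 56 mm in diameter, 66 mm high, to the right; bystander. Origin under its centre.
- dish: Culture dish with lid, 91 mm in diameter, 14 mm high, to the right; bystander. Origin under its centre.
- pen: Marker pen lying on the worktop to the left, 138 mm long; bystander. Origin under its centre.

How it is judged:
By the outcome, as a careful person would: the job done as asked, in the order asked, and still so for the second after the job is handed in, with the robot touching nothing.
It also fails if it takes over 61 s, if anything falls off the work surface, if the arm or the gripper's body presses on something with over 40 N, if the wrist force passes 120 N, or if a joint passes its speed limit or range.

## Working session

There is one attempt and no reset: what is moved stays moved. The work goes in short steps, Python scripts to look and compute and a shell command to move; the robot and the scene stay as the last step left them, time stands still between calls to the robot, and variables do not carry over. Pictures are saved under pics/ and viewed, about 8 in all and at most 12, crops included, and the job is handed in when it is done.

```bash
mkdir -p pics
cat > h.py <<'E'
import numpy as np,cv2
from workcell import env,snapshot
from scipy.spatial.transform import Rotation as Rn
def save(n,s,crop=None,k=1):
    im=s["img"][...,::-1]
    if crop: u0,v0,u1,v1=crop; im=im[v0:v1,u0:u1]
    cv2.imwrite(f"pics/{n}.png",cv2.resize(im,None,fx=k,fy=k,interpolation=cv2.INTER_CUBIC))
def pose(s,st=None):
    # cam->world R,t
    if "T_tool_cam" in s:
        T=s["T_tool_cam"]; R=Rn.from_rotvec(st["tool_rot"]).as_matrix()
        return R@T[:3,:3], R@T[:3,3]+np.array(st["ee_pos"])
    return s["R"].T, -s["R"].T@s["t"]
def ray(s,uv,z,st=None):
    "world point on pixel ray at height z"
    R,t=pose(s,st); d=R@np.linalg.inv(s["camera_matrix"])@np.array([uv[0],uv[1],1.])
    return t+d*(z-t[2])/d[2]
def dep(s,uv,st=None,w=1):
    u,v=map(int,uv); p=s["depth"][v-w:v+w+1,u-w:u+w+1]; p=p[p>0]
    if len(p)==0: return None
    R,t=pose(s,st); return t+R@(np.linalg.inv(s["camera_matrix"])@np.array([u,v,1.]))*np.median(p)
E
python3 - <<'E'
from h import *
np.set_printoptions(precision=2,suppress=True)
st=env.sense();print(st)
for n in("scene","top"):
    s=snapshot(n); save(n+"0",s); np.savez(n+"0.npz",**s); print(n,pose(s)[1],s["camera_matrix"][0])
E
```

```text
{'clock': 0.0, 'joints': array([-1.22,  0.13,  1.49,  0.  ,  1.52, -0.09]), 'joint_vel': array([-0.,  0., -0., -0.,  0., -0.]), 'joint_torque': array([ -0.  , -56.94, -50.06,  -0.  ,   0.01,   0.  ]), 'ee_pos': array([ 250.93, -544.39,  230.22]), 'tool_rot': array([-2.64,  1.69,  0.  ]), 'ft_force': array([-0.95, -0.33,  0.48]), 'moment': array([ 0.05,  0.02, -0.02]), 'finger_gap': 85.49010015437536}
scene [-270.86  603.49  774.91] [433.94   0.   326.83]
top [ 437.78  -14.   1089.94] [414.06   0.   326.9 ]
```

View pics/top0.png

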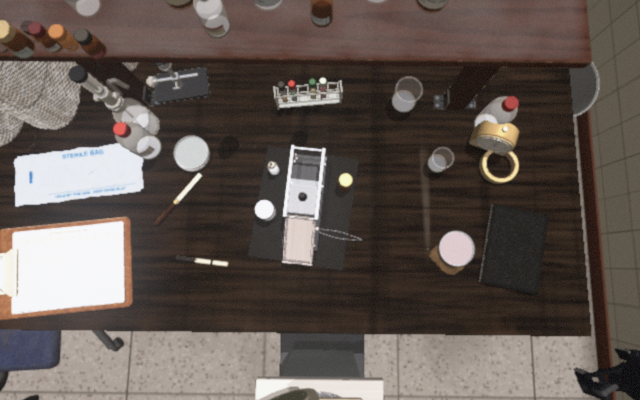

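View pics/scene0.png

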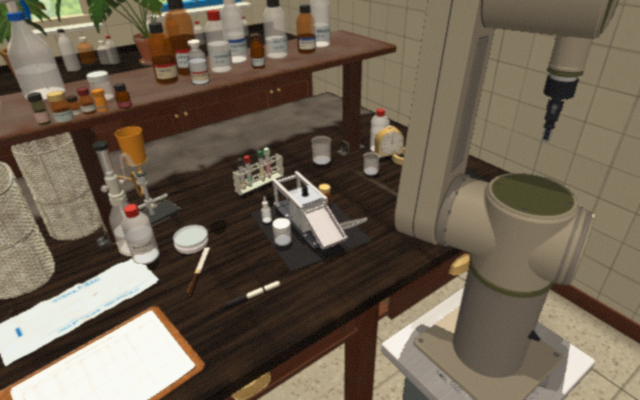

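The top view shows the dispenser at u 283–327, v 147–265. The chute is towards the robot and the knob is near (303,197). The clear jar is at (265,210), the dropper at (273,168), the amber jar at (345,180) and the tweezers at (340,235). I'll take an enlarged crop next.

Run:
```python
from h import *
np.set_printoptions(precision=1,suppress=True)
s=dict(np.load("top0.npz")); save("top0c",s,(245,140,370,275),4.4)
for uv in((303,197),(303,212),(298,240),(310,165),(291,150),(327,152),(265,210),(273,168),(345,180)): print(uv,dep(s,uv,w=0),ray(s,uv,130))
```

```text
(303, 197) [591.9  42.3 128.4] [591.6  42.2 130. ]
(303, 212) [559.3  42.9 104.3] [556.1  41.4 130. ]
(298, 240) [494.8  56.5  59.2] [490.9  51.6 130. ]
(310, 165) [695.   31.8  21.3] [668.8  27.1 130. ]
(291, 150) [711.8  75.4 106. ] [705.1  73.2 130. ]
(327, 152) [737.2 -12.8  -1.4] [701.2 -12.9 130. ]
(265, 210) [567.9 139.8  66.4] [559.8 130.3 130. ]
(273, 168) [679.1 125.6  49.7] [660.5 114.8 130. ]
(345, 180) [646.1 -59.   67.8] [633.5 -56.3 130. ]
```

View pics/top0c.png

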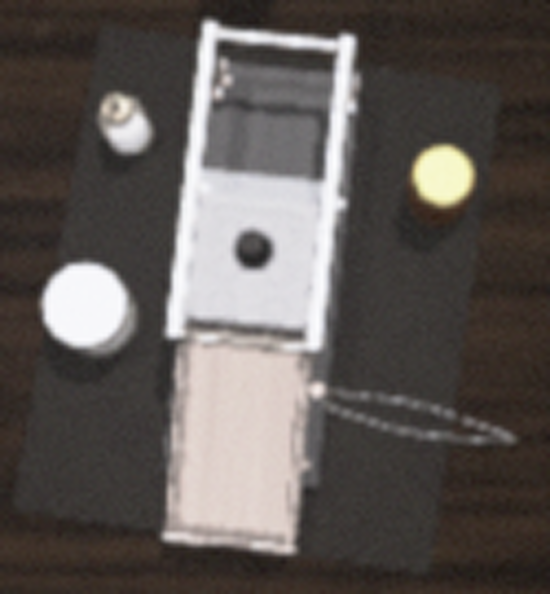

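The crop shows the knob at image (302.5,196.6), which is world (592,42). The rails tilt to give a dispenser yaw of about -6°. Next I'll move above the dispenser, with jaws along its y, and look with the wrist camera.

```bash
python3 -m creep '{"grip":[0,0,0,0,0,0,0,0,0,0],"delta_pos":[[0.8,1.5,1],[1.8,3.3,2],[2.8,5.2,3],[3.8,7.1,3.5],[4.8,9,3.5],[5.8,10.9,3.5],[6.8,12.8,3.5],[7.8,14.7,3.5],[8.8,16.6,3.5],[9.6,18.3,3]],"dr":[[0,0,-0.5],[0,0,-1],[0,0,-1.5],[0,0,-2],[0,0,-2.5],[0,0,-3],[0,0,-3.5],[0,0,-4],[0,0,-4.6],[0,0,-5.15]]}'
python3 - <<'E'
from workcell import env
print(env.sense())
E
```

```text
clock: 1.35
ee_pos: [530.3, -13.2, 324.8]
tool_rot: [-2.095, 2.338, -0.001]
ft_force: [0.6, -0.6, -1.0]
finger_gap: 85.5
{'clock': 1.35, 'joints': array([-1.22636974e-01, -8.01582725e-02,  1.53360221e+00,  1.52293578e-03,
        1.68631643e+00,  1.55770990e+00]), 'joint_vel': array([ 0.91146809,  0.49696964, -0.27672469, -0.00358007, -0.20499626,
        1.36553797]), 'joint_torque': array([ -3.93881187, -51.08406544, -49.06229854,   0.29492062,
         0.98483294,  -2.7692838 ]), 'ee_pos': array([530.28558229, -13.21713185, 324.83340095]), 'tool_rot': array([-2.09513280e+00,  2.33779758e+00, -6.05718555e-04]), 'ft_force': array([ 0.56582484, -0.56923068, -0.95142356]), 'moment': array([-0.05147975, -0.02262691,  0.02197781]), 'finger_gap': 85.49061537014978}
```

```bash
python3 -m creep '{"grip":[1,1,1,1,1,1],"delta_pos":[[0.5,1.2,-0.4],[0.8,1.8,-0.8],[0.8,1.8,-0.8],[0.8,1.8,-0.8],[0.8,1.8,-0.8],[0.8,1.8,-0.8]],"dr":[[0,0,0],[0,0,0],[0,0,0],[0,0,0],[0,0,0],[0,0,0]]}'
python3 - <<'E'
from h import *
np.set_printoptions(precision=2,suppress=True)
for i in range(4):
    st=env.sense(); s=snapshot("wrist"); print(st["ee_pos"],st["tool_rot"],st["ft_force"],st["clock"])
print(s["T_tool_cam"],s["camera_matrix"])
save("w1",s); np.savez("w1.npz",ee_pos=st["ee_pos"],tool_rot=st["tool_rot"],**s)
E
```

```text
clock: 2.1
ee_pos: [554.4, 39.8, 301.5]
tool_rot: [-2.093, 2.339, -0.002]
ft_force: [-0.9, -0.3, -0.5]
finger_gap: -0.1
[554.37  39.82 301.52] [-2.09  2.34 -0.  ] [-0.95 -0.33 -0.48] 2.1
[554.35  40.   301.39] [-2.09  2.34 -0.  ] [ 0.23  0.82 -0.25] 2.15
[554.33  40.18 301.31] [-2.09  2.34 -0.  ] [-0.06  0.12  0.25] 2.2
[554.32  40.34 301.17] [-2.09  2.34 -0.  ] [-0.2   0.68  0.2 ] 2.25
[[   1.     -0.      0.      0.32]
 [   0.      0.96    0.28  -71.38]
 [  -0.     -0.28    0.96 -142.74]
 [   0.      0.      0.      1.  ]] [[290.85   0.   319.92]
 [  0.   290.85 196.23]
 [  0.     0.     1.  ]]
```

View pics/w1.png

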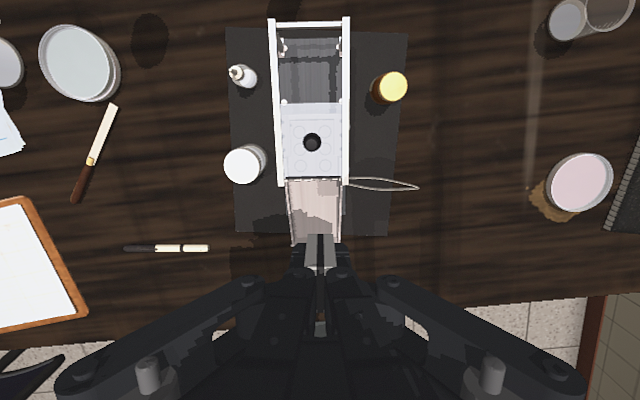

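The wrist view shows the knob at (312,142), rails from (272,22)/(347,18) to (280,186)/(347,185), and the finger tip at (320,235). I'll enlarge it to measure.

Run:
```python
from h import *
s=dict(np.load("w1.npz")); save("w1c",s,(255,5,365,250),2.44*1.0); save("w1c",s,(255,10,365,200),3.1)
```

```text
(no output)
```

View pics/w1c.png

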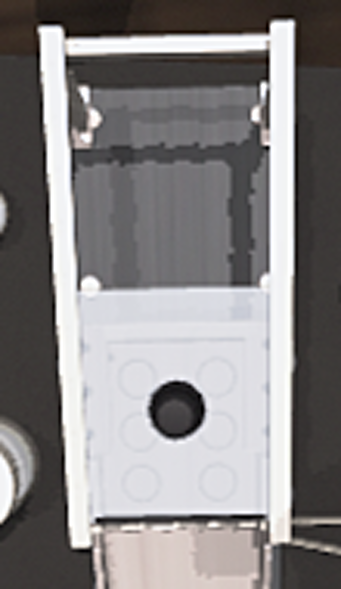

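The crop shows the knob top centre at about (312.1,141.5) in the image, with inner rail edges from (276,23) to (284,185.8) and from (342,21.3) to (342.4,184).

Run:
```python
from h import *
np.set_printoptions(precision=1,suppress=True)
s=dict(np.load("w1.npz")); st=s
f=lambda u,v:(255+u/3.1,10+v/3.1)
for n,p,z in(("knobtop",(177,403),131.5),("Lin far",(65,40),107.5),("Lin near",(90,545),107.5),("Rin far",(270,35),107.5),("Rin near",(271,540),107.5),("Lout far",(40,28),107.5),("Lout near",(70,548),107.5),("Rout far",(294,22),107.5),("Rout near",(291,542),107.5)):
    print(n,ray(s,f(*p),z,st),dep(s,f(*p),st))
t=dict(np.load("top0.npz")); g=lambda u,v:(245+u/4.4,140+v/4.4)
for n,p,z in(("knobtop",(253,246),131.5),("Lin",(218,25),107.5),("Lin",(185,337),107.5),("Rin",(340,38),107.5),("Rin",(308,348),107.5)):
    print(n,ray(t,g(*p),z),dep(t,g(*p)))
for uv in [(290,108),(334,170),(290,170),(345,100),(277,100),(283,180),(347,180)]: print(uv,dep(s,uv,st))
```

```text
knobtop [597.6  43.8 131.5] [597.7  43.8 132.4]
Lin far [717.4  67.7 107.5] [721.3  69.7  96.9]
Lin near [545.7  84.3 107.5] [542.6  86.9  89.9]
Rin far [711.4  -0.  107.5] [711.5   0.1 108. ]
Rin near [540.   14.9 107.5] [540.4  15.4 108. ]
Lout far [721.8  75.3 107.5] [752.7  90.3   0.7]
Lout near [545.4  92.1 107.5] [522.  111.5   2.8]
Rout far [714.3  -8.2 107.5] [743.1 -20.   -0. ]
Rout near [538.4   7.3 107.5] [515.    1.4  10.8]
knobtop [593.9  43.3 131.5] [595.7  44.4 133.7]
Lin [722.4  66.8 107.5] [754.8  77.    2.2]
Lin [547.4  80.6 107.5] [551.1  82.6  87.4]
Rin [715.7  -1.2 107.5] [719.   -0.5 101.6]
Rin [542.2  13.8 107.5] [544.5  14.3  88.6]
(290, 108) [633.   65.2 104.7]
(334, 170) [557.5  23.1 104. ]
(290, 170) [563.3  74.9 104.6]
(345, 100) [634.5   3.8 109.2]
(277, 100) [642.7  77.8 108.5]
(283, 180) [552.8  84.5 107.4]
(347, 180) [544.6   9.1 107.8]
```

Run:
```python
from h import *
np.set_printoptions(precision=1,suppress=True)
s=dict(np.load("w1.npz")); st=s
f=lambda u,v:(255+u/3.1,10+v/3.1)
P=[ray(s,f(*p),93.5,st) for p in((138,378),(217,376),(138,431),(217,431),(141,483),(218,482))]
print(np.array(P),np.mean(P,0))
print("cover front",ray(s,f(180,516),103.5,st),"back",ray(s,f(180,290),103.5,st))
print("plate rect",ray(s,f(178,338),93.5,st))
```

```text
[[605.2  58.8  93.5]
 [602.7  28.9  93.5]
 [585.3  61.4  93.5]
 [582.   31.1  93.5]
 [565.1  62.9  93.5]
 [562.1  32.8  93.5]] [583.7  46.   93.5]
cover front [552.4  48.7 103.5] back [634.9  39.  103.5]
plate rect [618.2  42.   93.5]
```

The engraved rings put the magazine centre at (583.7, 46.0) with yaw -5.4° and base z of about 10. The knob sits about 12 mm behind that, so the cover starts slightly open. I'll descend in front of the knob.

```bash
python3 -m creep '{"grip":[1,1,1,1,1,1,1],"delta_pos":[[0.3,0.2,-1.5],[0.35,0.24,-3.3],[0.37,0.24,-5],[0.37,0.24,-6.1],[0.37,0.24,-6.3],[0.37,0.24,-6.3],[0.37,0.24,-6.3]],"dr":[[0,0,0.15],[0,0,0.15],[0,0,0.15],[0,0,0.15],[0,0,0.15],[0,0,0.15],[0,0,0.15]]}'
python3 - <<'E'
from h import *
s=snapshot("wrist"); st=env.sense(); print(st["ee_pos"],st["tool_rot"],st["ft_force"]); save("w2",s,(200,0,440,250),2.4)
E
```

```text
clock: 3.18
ee_pos: [567.0, 47.7, 114.5]
tool_rot: [-2.111, 2.32, -0.005]
ft_force: [1.4, 0.1, 1.2]
finger_gap: -0.4
[566.94325466  47.64891269 114.41377426] [-2.11085455  2.31959364 -0.00486108] [ 0.32496428 -0.17401831 -0.17921293]
```

View pics/w2.png

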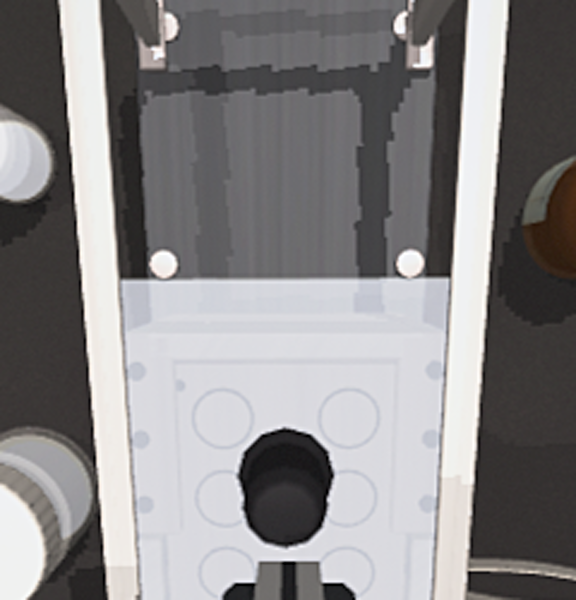

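The finger tip is centred on the knob and in front of it, and nothing is touching. I'll push back, stopping just short of the end stop.

```bash
python3 -m creep '{"grip":[1,1,1,1,1,1,1,1,1,1],"delta_pos":[[0.2,-0.02,-0.05],[0.4,-0.04,-0.07],[0.7,-0.07,-0.07],[1.05,-0.1,-0.07],[1.4,-0.13,-0.07],[1.75,-0.16,-0.07],[2.1,-0.2,-0.07],[2.4,-0.225,-0.07],[2.6,-0.24,-0.07],[2.68,-0.25,-0.07]],"dr":[[0,0,0],[0,0,0],[0,0,0],[0,0,0],[0,0,0],[0,0,0],[0,0,0],[0,0,0],[0,0,0],[0,0,0]]}'; python3 -m creep '{"grip":[1,1,1],"delta_pos":[[0.08,-0.01,0],[0.15,-0.015,0],[0.15,-0.015,0]],"dr":[[0,0,0],[0,0,0],[0,0,0]]}'
```

```text
clock: 4.47
ee_pos: [647.6, 40.1, 112.2]
tool_rot: [-2.111, 2.32, -0.005]
ft_force: [-1.5, 1.3, 1.5]
finger_gap: 0.3
clock: 4.85
ee_pos: [652.2, 39.7, 112.1]
tool_rot: [-2.111, 2.32, -0.005]
ft_force: [-1.1, 0.4, -0.1]
finger_gap: -0.3
```

```bash
python3 -m creep '{"grip":[1,1,1],"delta_pos":[[0.07,-0.005,0],[0.13,-0.01,0],[0.13,-0.01,0]],"dr":[[0,0,0],[0,0,0],[0,0,0]]}';python3 -m creep '{"grip":[1,1,1],"delta_pos":[[0.07,-0.005,0],[0.1,-0.01,0],[0.1,-0.01,0]],"dr":[[0,0,0],[0,0,0],[0,0,0]]}'
```

```text
clock: 5.22
ee_pos: [652.8, 39.7, 112.0]
tool_rot: [2.115, -2.323, -0.003]
ft_force: [-19.7, 2.3, 12.2]
finger_gap: -0.1
clock: 5.6
ee_pos: [652.7, 39.7, 112.0]
tool_rot: [2.112, -2.319, -0.011]
ft_force: [-19.3, 1.8, 13.1]
finger_gap: -0.2
```

The cover is at its back stop. The contact force rose to 19 N with no further motion, and the stiffness is about 6 N/mm. Now I'll retreat to above the plate centre.

```bash
python3 -m creep '{"grip":[1,1,1,1,1,1,1,1],"delta_pos":[[-0.4,0.04,0],[-0.9,0.08,0.3],[-1.4,0.13,0.6],[-1.9,0.17,0.6],[-2.27,0.205,0.3],[-2.27,0.205,-0.1],[-2.27,0.205,-0.3],[-2.27,0.205,-0.3]],"dr":[[0,0,0],[0,0,0],[0,0,0],[0,0,0],[0,0,0],[0,0,0],[0,0,0],[0,0,0]]}'
python3 - <<'E'
from h import *
import time
np.set_printoptions(precision=2,suppress=True)
s=snapshot("wrist"); F=[]
for i in range(8): snapshot("wrist"); st=env.sense(); F.append(np.r_[st["ee_pos"],st["ft_force"]])
print(np.mean(F,0),np.std(F,0),st["tool_rot"],st["clock"]); save("w3",s,(200,0,440,250),2.4)
E
```

```text
clock: 6.6
ee_pos: [584.5, 45.7, 102.1]
tool_rot: [2.111, -2.319, -0.012]
ft_force: [-0.6, -0.8, 0.8]
finger_gap: -0.0
[585.01  45.79 103.33  -0.    -0.04   0.01] [0.12 0.03 0.11 0.49 0.41 0.32] [ 2.11 -2.32 -0.01] 7.05
```

View pics/w3.png

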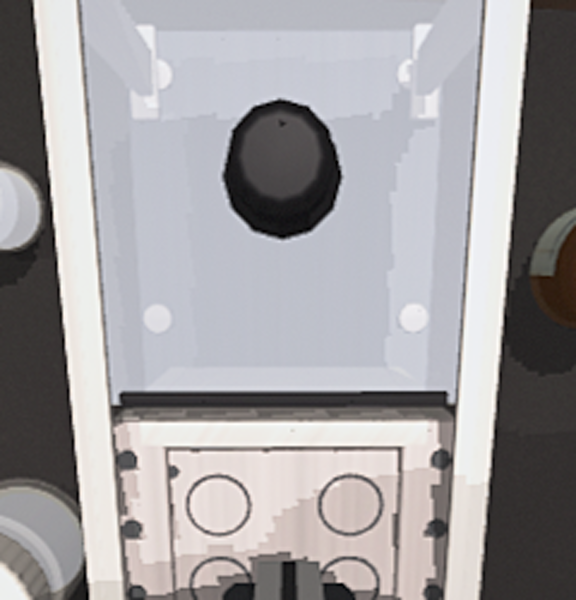

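The cover is fully parked and the plate is exposed, with the finger between the ring columns. I'll descend gently to contact.

```bash
cat > rd.py <<'E'
from h import *
np.set_printoptions(precision=2,suppress=True)
import sys
F=[]
for i in range(int(sys.argv[1])): snapshot("wrist"); st=env.sense(); F.append(np.r_[st["ee_pos"],st["ft_force"]])
print(np.mean(F,0),"last z",st["ee_pos"][2],st["clock"])
E
python3 -m creep '{"grip":[1,1,1,1],"delta_pos":[[0,0,-0.1],[0,0,-0.22],[0,0,-0.22],[0,0,-0.22]],"dr":[[0,0,0],[0,0,0],[0,0,0],[0,0,0]]}'; python3 rd.py 4
python3 -m creep '{"grip":[1,1,1],"delta_pos":[[0,0,-0.02],[0,0,-0.04],[0,0,-0.04]],"dr":[[0,0,0],[0,0,0],[0,0,0]]}'; python3 rd.py 4
```

```text
clock: 7.55
ee_pos: [584.8, 45.8, 96.6]
tool_rot: [2.112, -2.319, -0.011]
ft_force: [0.7, 0.6, 0.7]
finger_gap: 0.1
[584.87  45.84  96.75   0.03  -0.11  -0.23] last z 96.79716326050732 7.75
clock: 8.12
ee_pos: [584.8, 45.8, 95.5]
tool_rot: [2.112, -2.319, -0.01]
ft_force: [0.5, -0.3, 0.8]
finger_gap: 0.1
[584.88  45.83  95.56   0.22  -0.06  -0.27] last z 95.58925207530467 8.325
```

```bash
python3 -m creep '{"grip":[1,1,1],"delta_pos":[[0,0,-0.02],[0,0,-0.03],[0,0,-0.03]],"dr":[[0,0,0],[0,0,0],[0,0,0]]}'; python3 rd.py 4
python3 -m creep '{"grip":[1,1,1],"delta_pos":[[0,0,-0.02],[0,0,-0.03],[0,0,-0.03]],"dr":[[0,0,0],[0,0,0],[0,0,0]]}'; python3 rd.py 4
```

```text
clock: 8.7
ee_pos: [584.9, 45.8, 94.6]
tool_rot: [2.112, -2.319, -0.01]
ft_force: [-0.1, -0.2, 0.2]
finger_gap: -0.1
[584.9   45.82  94.69  -0.1   -0.12  -0.25] last z 94.69224407769845 8.9
clock: 9.28
ee_pos: [585.2, 45.8, 94.4]
tool_rot: [2.112, -2.32, -0.009]
ft_force: [-1.4, 0.5, 4.8]
finger_gap: 0.2
[585.2   45.84  94.33  -1.82  -0.     5.44] last z 94.31298481011373 9.475
```

```bash
python3 -m creep '{"grip":[1,1,1],"delta_pos":[[0,0,-0.02],[0,0,-0.03],[0,0,-0.03]],"dr":[[0,0,0],[0,0,0],[0,0,0]]}'; python3 rd.py 8
```

```text
clock: 9.85
ee_pos: [585.8, 45.8, 94.2]
tool_rot: [2.113, -2.32, -0.008]
ft_force: [-2.1, -0.1, 5.7]
finger_gap: 0.1
[585.76  45.83  94.24  -1.32   0.05   6.18] last z 94.24457639366743 10.25
```

```bash
python3 -m creep '{"grip":[1,1,1],"delta_pos":[[0,0,-0.03],[0,0,-0.04],[0,0,-0.04]],"dr":[[0,0,0],[0,0,0],[0,0,0]]}'; python3 rd.py 8
```

```text
clock: 10.62
ee_pos: [586.4, 45.8, 93.9]
tool_rot: [2.114, -2.321, -0.006]
ft_force: [-2.3, 0.6, 6.6]
finger_gap: -0.0
[586.42  45.84  93.92  -1.32   0.17   6.68] last z 93.92839871866258 11.025
```

The plate has sunk by about 0.4 mm at about 6.8 N, which is in the right window. I'll start the slide, keeping the same press.

```bash
python3 -m creep '{"grip":[1,1,1,1,1],"delta_pos":[[-0.07,0.007,-0.029],[-0.15,0.014,-0.029],[-0.24,0.022,-0.029],[-0.33,0.031,-0.029],[-0.4,0.037,-0.029]],"dr":[[0,0,0],[0,0,0],[0,0,0],[0,0,0],[0,0,0]]}'; python3 rd.py 4
python3 - <<'E'
from h import *
s=snapshot("wrist"); save("w4",s,(200,0,440,250),2.4); st=env.sense(); np.savez("w4.npz",ee_pos=st["ee_pos"],tool_rot=st["tool_rot"],**s)
E
```

```text
clock: 11.65
ee_pos: [575.9, 46.9, 94.3]
tool_rot: [-2.115, 2.322, 0.002]
ft_force: [3.3, -0.2, 5.8]
finger_gap: 0.1
[575.67  46.89  94.28   1.68  -0.28   6.43] last z 94.27051300156946 11.85
```

View pics/w4.png

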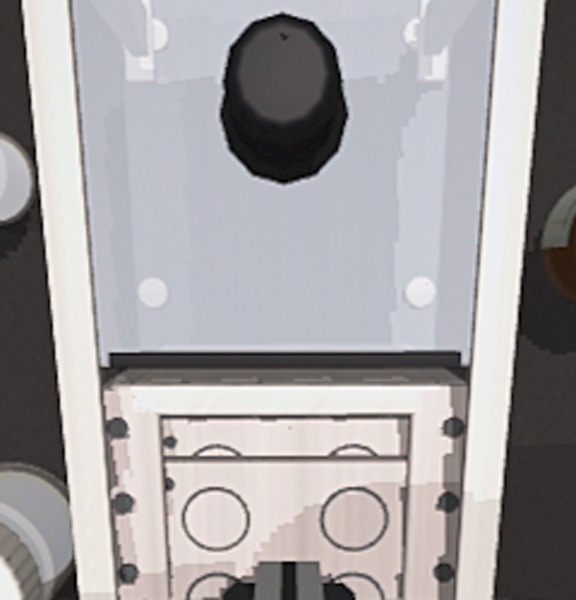

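The plate came along: its rear edge is at v≈457 against the wall at v≈416, so about 10 mm. The second plate stays put. I'll continue.

```bash
python3 -m creep '{"grip":[1,1,1,1,1,1],"delta_pos":[[-0.1,0.009,-0.03],[-0.22,0.021,-0.03],[-0.35,0.033,-0.03],[-0.48,0.045,-0.03],[-0.6,0.056,-0.03],[-0.67,0.063,-0.03]],"dr":[[0,0,0],[0,0,0],[0,0,0],[0,0,0],[0,0,0],[0,0,0]]}'; python3 rd.py 4
```

```text
clock: 12.65
ee_pos: [556.2, 48.8, 94.2]
tool_rot: [-2.114, 2.322, 0.001]
ft_force: [3.3, -0.6, 5.7]
finger_gap: -0.0
[556.03  48.8   94.17   1.89  -0.23   6.88] last z 94.15980206273922 12.85
```

```bash
python3 -m creep '{"grip":[1,1,1,1,1],"delta_pos":[[-0.1,0.009,-0.028],[-0.2,0.019,-0.028],[-0.3,0.028,-0.028],[-0.4,0.037,-0.028],[-0.44,0.041,-0.028]],"dr":[[0,0,0],[0,0,0],[0,0,0],[0,0,0],[0,0,0]]}'; python3 rd.py 4
python3 - <<'E'
from h import *
s=snapshot("wrist"); save("w5",s,(200,20,440,270),2.4)
E
```

```text
clock: 13.48
ee_pos: [543.5, 50.0, 94.0]
tool_rot: [-2.113, 2.321, -0.001]
ft_force: [2.9, -0.8, 5.0]
finger_gap: -0.1
[543.25  50.07  93.91   2.07   0.16   5.85] last z 93.89331893655186 13.675
```

View pics/w5.png

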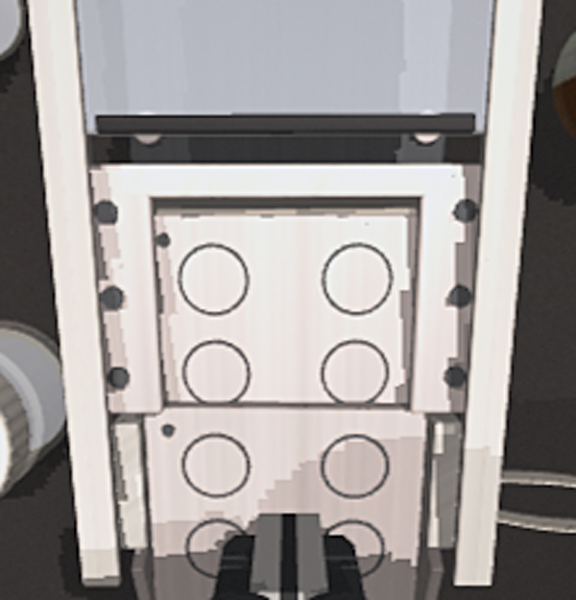

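The rear edge is just clearing the lips' front ends and the plate centre is about over the ledge. The second plate is in place. I'll push the last 9 mm and lift straight off.

```bash
python3 -m creep '{"grip":[1,1,1,1,1,1,1,1],"delta_pos":[[-0.11,0.01,-0.025],[-0.22,0.02,-0.025],[-0.33,0.031,-0.025],[-0.37,0.035,0.1],[-0.37,0.035,0.7],[-0.37,0.035,1.5],[-0.37,0.035,2],[-0.37,0.035,2]],"dr":[[0,0,0],[0,0,0],[0,0,0],[0,0,0],[0,0,0],[0,0,0],[0,0,0],[0,0,0]]}'
python3 - <<'E'
from h import *
s=snapshot("wrist"); st=env.sense(); print(st["ft_force"]);save("w6",s,(170,40,470,340),2);np.savez("w6.npz",ee_pos=st["ee_pos"],tool_rot=st["tool_rot"],**s)
E
```

```text
clock: 14.72
ee_pos: [533.5, 51.1, 155.9]
tool_rot: [-2.112, 2.319, -0.004]
ft_force: [-0.3, -0.0, -0.4]
finger_gap: 0.1
[ 0.76878657 -0.36276876 -0.97807188]
```

View pics/w6.png

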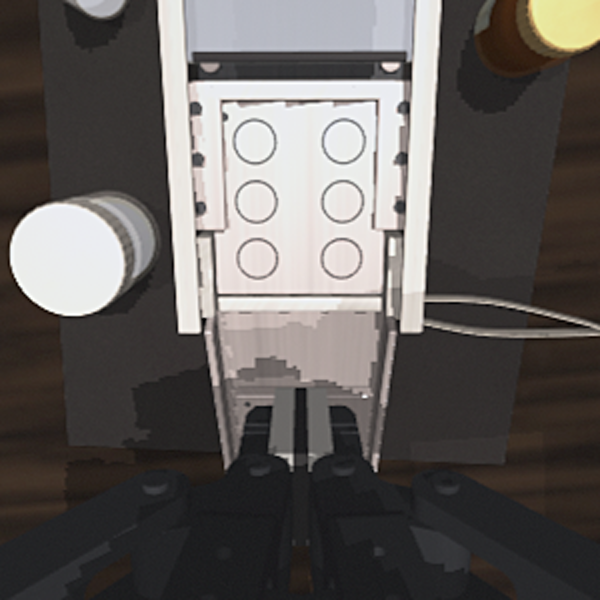

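The plate has dropped down the chute and the second plate has risen under the lips. Now I'll go behind the knob to close the cover.

```bash
python3 -m creep '{"grip":[1,1,1,1,1,1,1,1,1],"delta_pos":[[1,-0.1,0.2],[2.3,-0.22,0.3],[3.6,-0.35,0.3],[4.8,-0.46,0.3],[5.5,-0.53,0.2],[5.6,-0.54,0],[5.6,-0.54,-0.7],[5.6,-0.54,-1.4],[5.6,-0.54,-1.45]],"dr":[[0,0,0],[0,0,0],[0,0,0],[0,0,0],[0,0,0],[0,0,0],[0,0,0],[0,0,0],[0,0,0]]}'; python3 rd.py 4
```

```text
clock: 15.9
ee_pos: [697.7, 35.1, 106.9]
tool_rot: [2.115, -2.322, -0.005]
ft_force: [-0.2, 1.0, -0.3]
finger_gap: 0.3
[700.01  34.98 110.54   0.28   0.08   0.13] last z 112.06766767124968 16.1
```

```bash
python3 -m creep '{"grip":[1,1,1,1,1,1,1,1,1,1],"delta_pos":[[-0.2,0.02,0],[-0.4,0.04,0],[-0.8,0.075,0],[-1.25,0.117,0],[-1.7,0.16,0],[-2.15,0.2,0],[-2.55,0.24,0],[-2.85,0.268,0],[-3.05,0.287,0],[-3.12,0.293,0]],"dr":[[0,0,0],[0,0,0],[0,0,0],[0,0,0],[0,0,0],[0,0,0],[0,0,0],[0,0,0],[0,0,0],[0,0,0]]}'; python3 rd.py 3
python3 -m creep '{"grip":[1,1,1],"delta_pos":[[-0.07,0.006,0],[-0.13,0.012,0],[-0.13,0.012,0]],"dr":[[0,0,0],[0,0,0],[0,0,0]]}'; python3 rd.py 3
```

```text
clock: 17.35
ee_pos: [607.2, 43.8, 112.2]
tool_rot: [-2.112, 2.319, -0.003]
ft_force: [2.5, -0.2, 1.8]
finger_gap: -0.1
[607.16  43.8  111.91   0.87  -0.03   0.73] last z 111.75280900687521 17.5
clock: 17.88
ee_pos: [603.3, 44.1, 111.7]
tool_rot: [-2.113, 2.32, -0.002]
ft_force: [2.3, -1.0, 0.9]
finger_gap: 0.2
[603.31  44.12 111.7    2.81   0.21   0.76] last z 111.72168817476938 18.025
```

```bash
python3 -m creep '{"grip":[1,1,1],"delta_pos":[[-0.05,0.005,0],[-0.1,0.009,0],[-0.1,0.009,0]],"dr":[[0,0,0],[0,0,0],[0,0,0]]}'; python3 rd.py 2
python3 -m creep '{"grip":[1,1,1],"delta_pos":[[-0.07,0.006,0],[-0.11,0.01,0],[-0.11,0.01,0]],"dr":[[0,0,0],[0,0,0],[0,0,0]]}'; python3 rd.py 2
```

```text
clock: 18.4
ee_pos: [603.0, 44.1, 112.1]
tool_rot: [-2.109, 2.317, -0.009]
ft_force: [16.4, -1.1, -8.7]
finger_gap: 0.4
[602.96  44.09 112.07  16.16  -0.83  -8.43] last z 112.08236331577851 18.5
clock: 18.88
ee_pos: [602.9, 44.1, 112.3]
tool_rot: [-2.105, 2.313, -0.017]
ft_force: [21.5, -1.5, -12.9]
finger_gap: -0.0
[602.94  44.07 112.26  20.86  -0.84 -13.12] last z 112.24847079131456 18.975
```

The cover is against its front stop (21 N with no further movement). I'll retreat and look at the whole scene.

```bash
python3 -m creep '{"grip":[1,1,1,1,1,1,1,1,1,1],"delta_pos":[[0.3,-0.03,0],[0.5,-0.05,0.8],[0.5,-0.05,2.2],[0,0,3.8],[-1.2,0.1,5],[-2.7,0.2,5.9],[-4.2,0.3,5.9],[-5.4,0.4,5.9],[-5.7,0.4,5.9],[-5.7,0.4,5.9]],"dr":[[0,0,0],[0,0,0],[0,0,0],[0,0,0],[0,0,0],[0,0,0],[0,0,0],[0,0,0],[0,0,0],[0,0,0]]}'; python3 rd.py 6
python3 - <<'E'
from h import *
st=env.sense();s=snapshot("wrist"); save("w7",s,(190,0,450,250),2.3);np.savez("w7.npz",ee_pos=st["ee_pos"],tool_rot=st["tool_rot"],**s)
E
```

```text
clock: 20.23
ee_pos: [431.9, 56.1, 289.4]
tool_rot: [-2.106, 2.313, -0.017]
ft_force: [0.4, -0.2, -0.3]
finger_gap: -0.0
[432.43  55.96 289.03   0.03   0.3   -0.37] last z 288.8983464574459 20.525
```

View pics/w7.png

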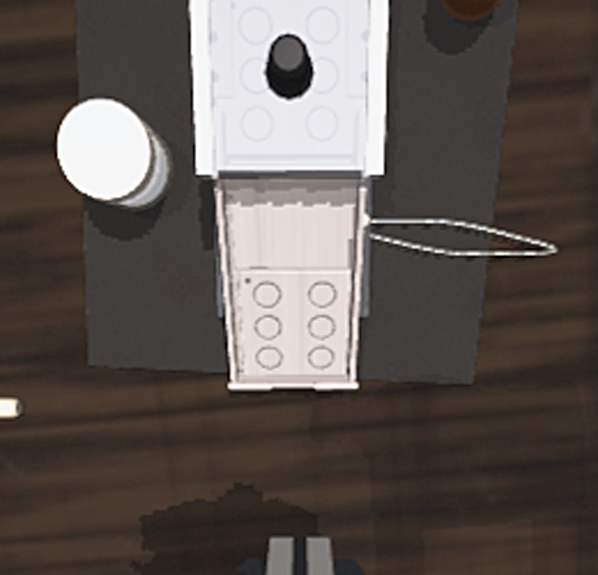

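The plate lies in the chute wells up, with six rings visible and its front edge at v≈377 next to the stop at 385. The cover's front edge is at the rail ends and the knob is over the magazine. One numeric check before I hand in.

Run:
```python
from h import *
np.set_printoptions(precision=2,suppress=True)
s=dict(np.load("w7.npz")); 
print("knob",ray(s,(190+289/2.3,50/2.3),131.5,s))
c,sn=np.cos(np.radians(-5.4)),np.sin(np.radians(-5.4)); o=np.array([583.7,46,10])
loc=lambda p:np.array([[c,sn,0],[-sn,c,0],[0,0,1]])@(p-o)
P=np.array([loc(dep(s,(190+u/2.3,v/2.3),s)) for u in range(250,342,10) for v in range(285,372,8)])
A=np.c_[P[:,:2],np.ones(len(P))]; k,r,*_=np.linalg.lstsq(A,P[:,2],rcond=None)
print("slopes deg",np.degrees(np.arctan(k[:2])),"rms",np.sqrt(r/len(P)),"centre z rel floor at x", [ (x, k[0]*x+k[2]-(22+(142+x)*np.tan(np.radians(25)))) for x in(-110,-130)])
for v in(270,377): 
    p=dep(s,(190+294/2.3,v/2.3),s); print("edge",v,loc(p))
t=snapshot("top"); a=np.load("top0.npz")["img"]; d=cv2.absdiff(a,t["img"]).max(2); d[235:,:]=d[235:,:]
n,_,stt,_=cv2.connectedComponentsWithStats(((cv2.medianBlur(d,3)>45)*1).astype(np.uint8)); print(stt[1:][stt[1:,4]>8])
```

```text
knob [585.24  45.46 131.5 ]
slopes deg [25.19  0.08] rms [0.39] centre z rel floor at x [(-110, np.float64(7.1905810175276486)), (-130, np.float64(7.107755527213538))]
edge 270 [-83.32  -0.57  53.56]
edge 377 [-143.67   -0.11   29.75]
[[  291   178    28     7   117]
 [  297   192    10    14    86]
 [  180   212   145   188 17080]
 [  611   349    29    51  1055]
 [  574   368    27    30   488]
 [  273   378    13    14   150]
 [  602   387    10     9    49]]
```

```bash
python3 -c "
from workcell import job_done; print(job_done())"
```

```text
the job is handed in; nothing more can be done
None
```

The top plate is fed and lies flat against the chute stop, wells up, and the cover is pushed fully shut again. I handed the job in at about 21 s of the 61 s allowed.

**What I did**
- **Opening:** I pushed the cover back by its knob to the end stop. It had started about 12 mm open.
- **Feeding:** I pressed the top plate with about 6.5–7 N, which sank it roughly 0.2–0.4 mm. I then slid it about 50 mm over the ledge and lifted off, and it dropped into the chute.
- **Closing:** I pushed the knob from behind until the cover met its front stop.

**Last checks**
- **Plate:** It slopes at 25.2° against the chute floor's 25°, with 0.1° of sideways tilt. Its top face is about 7 mm above the floor by depth, and its front edge is at the stop.
- **Stack:** After the feed, the second plate had risen and sat squarely in the magazine under the lips.
- **Cover:** The push at the front stop reached about 21 N with no further movement. The camera puts the knob 1.5 mm behind the magazine centre, which is within calibration error.
- **Surroundings:** Compared with the first top picture, nothing in the visible area moved except the dispenser's own parts. The arm hid the pen and the near part of the mat from the top camera. The last wrist picture shows the jar and tweezers looking undisturbed, but only the tip of the pen.

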